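Load the photoreactor and hold its sprung shutter open at the index

TASK

Stand the cork-stoppered vial in the well of the photoreactor: lower it gently to the bottom, without dropping or pressing it, and leave the other vials alone. Then pinch the upright black tab of the spring-loaded shutter, pull the shutter out until its pointer is level with the index clamp on the scale, and finish while still holding it there, because it snaps shut when let go; keep the shutter shut until the vial is in, and do not shift the index clamp.

Things in the scene. Friction and masses are not known exactly. Their poses are not given: they have to be found in the camera images.
- photoreactor: Bench photoreactor, fixed; place and yaw vary. Base plate 185 x 158 mm with a white finned lamp head at its right (y -86 to -16, x -37 to +39 mm, 91 mm high), an aluminium vial block 70 x 60 mm at its left (top 62 mm high) and, in front, a rail with the sprung shutter. Origin on the worktop, 34 mm right of the well's axis; own x to its back (away from the robot at yaw 0), y left, z up.
- well_mouth (a point): Centre of the mouth of the round well in the top of the vial block, 62 mm above the worktop; well 30 mm in diameter, 32 mm deep, mouth chamfered by 2 mm, axis vertical. Axes as the photoreactor's.
- well_floor (a point): Centre of the well's flat floor, 30 mm above the worktop. Axes as the photoreactor's.
- cork_vial: Clear glass vial closed with a flat-topped cork, standing on the worktop: 26 mm in diameter, 54 mm high with the cork, the glass 46 mm high; about 40 g. Origin at the centre of its underside, z up along it. Standing in the well, its top 22 mm are above the block.
- wool_vial: Another vial, 23 mm in diameter, 60 mm high, plugged with a bulging ball of cotton wool; to be left standing where it is. Origin at the centre of its underside.
- open_vial: Another vial, 25 mm in diameter, 50 mm high, open, without a stopper; to be left standing where it is. Origin at the centre of its underside.
- shutter (a joint): How far the shutter slide is pulled out of the photoreactor, m: 0 shut, 0.045 fully out. It moves straight along the photoreactor's own -x. A spring pulls it shut: 4.5 N when shut, growing by 1.5 N for each 10 mm. With the pointer level with the index line this reads the same as index.
- pull_tab: Upright black tab on the shutter slide, in front of the reactor, to pull it by: 10 mm thick along the photoreactor's x, 28 mm wide along its y, 40 mm high, top 67 mm above the worktop. Origin at the centre of its foot, 27 mm above the worktop, at x -80, y -6 mm of the photoreactor when shut; axes as the photoreactor's. 40 mm are free between tab and reactor.
- pointer_tip (a point): Tip of the slide's small pointer (black line on steel) beside the foot of the tab, at the tab's mid-thickness; it travels along the scale with the slide. 26 mm above the worktop.
- index_line (a point): Black line on the index clamp, a small steel block (10 mm along the scale, top 35 mm above the worktop) screwed to the white scale to the left of the rail; the mark to pull the pointer to, measured along the photoreactor's x.
- index (a joint): Where the index clamp is set, m: the pull of the shutter, from shut, at which the pointer is level with the index line; between 0.016 and 0.036. It stays unless pushed hard.
Mind the look-alikes: they are no part of the job. What is shaped like the cork_vial but red is not meant.

How it is judged (in metres and radians):
On the way, in this order (a step that is already met when the one before it is completed fails the run):
1. the cork-stoppered vial stands at the bottom of the well, let go, with the shutter still shut (horizontal distance between cork_vial and well_floor below 0.006 m and z of cork_vial in the frame of well_floor below 0.004 m and angle between cork_vial's own z axis and vertical below 0.15 rad and contact force between the fingers and cork_vial below 0.1 N and value of joint shutter below 0.006 m), for 0.2 s.
2. the shutter is pulled out to the index by its tab (x of pointer_tip in the frame of index_line between -0.004 and 0.004 m and contact force between the fingers and pull_tab above 2 N), for 0.2 s.
At the end, for the whole second after the job is handed in: The fingers hold the pull tab and the shutter stands still with its pointer within 4 mm of the index line; the cork-stoppered vial stands upright on the floor of the well (within 4 mm of the bottom), let go (all of step 2 and velocity of joint shutter between -0.01 and 0.01 m/s and horizontal distance between cork_vial and well_floor below 0.006 m and z of cork_vial in the frame of well_floor below 0.004 m and angle between cork_vial's own z axis and vertical below 0.15 rad and contact force between the fingers and cork_vial below 0.1 N); the arm keeps its last pose, push and grip.
It fails at once if the vial is dropped or plunged into the well (faster than 0.35 m/s inside it) (horizontal distance between cork_vial and well_floor below 0.02 m and z of cork_vial in the frame of well_floor below 0.034 m and linear speed of cork_vial above 0.35 m/s).
It fails at once if the vial is pressed against the photoreactor with more than 20 N (contact force between cork_vial and photoreactor above 20 N).
It fails at once if the shutter is pulled open before the vial is in the well (value of joint shutter above 0.008 m and distance between cork_vial and well_floor above 0.015 m).
It fails at once if the index clamp is shifted by more than 4 mm (distance of index_line from where it was at the start of the episode above 0.004 m).
It fails at once if another vial is moved or knocked over (distance of any of wool_vial, open_vial from where it was at the start of the episode above 0.02 m or angle between any of wool_vial, open_vial's own z axis and vertical above 0.4 rad).
It also fails if it takes over 48 s, if anything falls off the work surface, if the arm or the gripper's body presses on something with over 40 N, if the wrist force passes 120 N, or if a joint passes its speed limit or range.

ROBOT

A 6-joint arm with a two-finger parallel gripper is mounted at the origin on a cart in front of the work surface, level with it; the furniture and walls round the work are solid. World frame = base frame: x ahead of the robot, y to its left, z up, the work surface at z = 0. Lengths are in mm, angles in rad, forces in N, time in s.
With the tool pointing down it reaches from about 300 to 775 mm from the base axis. Payload 14.6 kg.
Tool frame: the origin (TCP) lies midway between the tips of the shut fingers; the grasp point (between the pads) lies grasp_offset behind it (grasp_offset is the distance from the TCP to the grasp point, in mm); z points along the fingers, y is the line along which they close (so a half turn about z gives the same grasp; the last joint's range is limited). The gripper opens to 94 mm and grips with 3 to 60 N. Pads are 16 mm wide; open, the fingers measure 119 mm over their backs; the gripper's body (75 mm by 177 mm) begins 78 mm behind the grasp point.
Start: joints at [-1.402, 0.3, 1.521, -0, 1.321, -0.067], TCP at [128.485, -534.772, 173.946] pointing down, gripper open.
Joint ranges: [-3.03, 3.03], [-0.79, 2.21], [0.23, 2.52], [-1.04, 4.18], [0, 3.07], [-2.55, 2.55]. Speed limits (rad/s): [2.22, 2.22, 2.57, 3.14, 3.14, 3.14].

INTERFACE

Orientations are given as [roll, pitch, yaw] about the fixed x, y, z axes, in that order (R = Rz(yaw) Ry(pitch) Rx(roll)).
In Python, from cell import * gives the robot as it stands. The module is installed in compiled form; this text tells all that it offers.
- The arm moves only by the shell command python3 -m jog 'ROWS' [FORCE]. ROWS is JSON, a list of rows, each a list of 3 entries, a list of its own where there are three numbers: the finger opening in mm, from 0 to 94, then the shift along the tool's x, y, z in units of 50 mm (1.0 is 50 mm), then the turn about the tool's z in units of 180 degrees (1.0 is 180 degrees). In form: [[fingers, [dx, dy, dz], twist], ...]. A call has 1 to 20 rows; each row shifts and turns the commanded pose from where the row before left it, along the tool's axes as they then stand; what a row does not reach is not made up. A row lasts 1/10 s, in which the tool goes at most 50 mm and 8.59 degrees, less where a joint would pass 70% of its speed; a pose out of reach is approached as far as the arm can. A call with a number of a shift or a turn outside -1 to 1 is refused whole. A call with a gripper value outside its range is refused whole. The fingers move at their own pace and stop on an object; FORCE is the grip in N (left out, the last holds). Time passes only in rows, so rows that do not move let the fingers close. It gives the time, the measured TCP pose, the force, the opening and the grip force at its end, in the units of the state.
- read_state(): the state, without advancing time (a new reading comes with each control period).
- camera(name): name is "side" or "top" or "wrist"; returns the picture (420x560x3 uint8, red, green, blue); there is no depth.
- calibration(name): a dict with "mtx" (3x3 intrinsics, pixels), "cam_to_world" (4x4, takes a point from camera to world coordinates); the wrist camera has in their place "hand_eye" (4x4, takes a point from camera to tool coordinates, whose origin is the TCP and whose axes are the flange's). Camera axes: x right, y down, z forward; pixel columns grow to the right and rows downward; lengths in mm; the calibration is good to about 2 mm. A picture is of the moment at which its call begins: read the wrist's pose just before it. calibration takes no time and is no camera call.
- sign_off(): hands the job in; it is judged then, once.
Trained networks look in the newest picture that a camera, given by its name, has taken for a name from the list of things; names that differ only in an ending like _2 or _b are one class to them, and where a whole thing is asked for, a point or a joint stands for the part that bears it (a point fixed in the world has none). Each returns a list of dicts, best first, with "conf" (0 to 1); they miss things now and then, are a little off and sometimes report something else, mostly with a low value. They report only what shows in the picture. A call takes as long as a camera call. They do not tell look-alikes from the thing itself.
- regions_of(camera, query): "pixels" (420x560 bool, what is visible of it) and "rect" ([centre column, centre row, width, height] in pixels, round what is visible of it).
The state is a dict: "clock": time; "joints": joint angles; "qd": joint speeds; "effort": joint torques, N m; "eef_pos": TCP position; "eef_rot": TCP orientation; "wrist_force": force on the tool from outside, world axes, zero at the start; "moment": the same for the moment, N m; "finger_gap": finger opening in mm; "finger_force": force on a finger pad.
Only numpy, scipy, OpenCV 4.12 (cv2) and the standard library are available. Lean on these libraries where they do the work, as an engineer would, in place of code of your own. Each camera call takes 0.05 s, during which the arm holds its last target. There are 200 camera calls.

## Working session

There is one attempt and no reset: what is moved stays moved. The work goes in short steps, Python scripts to look and compute and a shell command to move; the robot and the scene stay as the last step left them, time stands still between calls to the robot, and variables do not carry over. Pictures are saved under pics/ and viewed, at most 10 in all, crops included, and the job is handed in when it is done.

```bash
mkdir -p pics
cat > h.py <<'E'
from cell import *
import numpy as np, cv2
from scipy.spatial.transform import Rotation as R
def cam(name):
    c=calibration(name); K=np.array(c["mtx"])
    if name=="wrist":
        s=read_state(); T=np.eye(4); T[:3,:3]=R.from_euler('xyz',s["eef_rot"]).as_matrix(); T[:3,3]=s["eef_pos"]
        return K,T@np.array(c["hand_eye"])
    return K,np.array(c["cam_to_world"])
def onplane(K,T,uv,z):
    d=T[:3,:3]@np.linalg.inv(K)@np.array([uv[0],uv[1],1.]); o=T[:3,3]
    return o+d*(z-o[2])/d[2]
def proj(K,T,p):
    q=K@(np.linalg.inv(T)@np.append(p,1))[:3]; return q[:2]/q[2]
def save(im,n): cv2.imwrite(n,im[:,:,::-1])
E
python3 - <<'E'
from h import *
for n in("top","side"):
    K,T=cam(n); im=camera(n); save(im,f"pics/{n}0.png"); print(n,T[:3,3].round())
    for q in("cork_vial","wool_vial","open_vial","photoreactor","pull_tab","index_line","well_mouth","pointer_tip"):
        for r in regions_of(n,q)[:4]:
            print(q,round(r["conf"],2),np.round(r["rect"]),onplane(K,T,r["rect"][:2],50).round())
print(read_state())
E
```

```text
top [430. 180. 938.]
cork_vial 0.75 [370. 182.  96. 110.] [543.  47.  50.]
cork_vial 0.54 [246. 248.  15.  11.] [433. 253.  50.]
cork_vial 0.48 [212. 271.  20.  13.] [394. 308.  50.]
wool_vial 0.66 [244. 174.  13.  11.] [556. 257.  50.]
open_vial 0.79 [165. 201.  14.  18.] [510. 388.  50.]
open_vial 0.43 [372. 181.  96. 111.] [545.  44.  50.]
photoreactor 0.73 [372. 183.  97. 105.] [542.  44.  50.]
pull_tab 0.84 [366. 193.  27.  29.] [524.  55.  50.]
index_line 0.53 [166. 200.  18.  18.] [512. 387.  50.]
index_line 0.52 [344. 219.  18.   6.] [481.  91.  50.]
well_mouth 0.88 [372. 181.  99. 112.] [545.  44.  50.]
well_mouth 0.44 [364. 192.  30.  36.] [526.  57.  50.]
pointer_tip 0.89 [365. 191.  24.  30.] [528.  55.  50.]
side [ 92. 844. 523.]
cork_vial 0.85 [288. 254.  16.  33.] [415. 284.  50.]
cork_vial 0.75 [290. 284.  17.  38.] [376. 346.  50.]
cork_vial 0.24 [299. 184.  28.  26.] [514.  71.  50.]
wool_vial 0.64 [228. 234.  15.  34.] [530. 288.  50.]
open_vial 0.73 [195. 285.  21.  37.] [493. 419.  50.]
photoreactor 0.86 [292. 183. 114.  87.] [528.  76.  50.]
pull_tab 0.79 [298. 182.  26.  27.] [518.  68.  50.]
well_mouth 0.67 [293. 180. 120.  85.] [533.  64.  50.]
pointer_tip 0.7 [299. 185.  26.  22.] [512.  75.  50.]
{'clock': 0.9, 'joints': array([-1.40157902e+00,  2.99872563e-01,  1.52099196e+00,  1.39760705e-05,
        1.32068106e+00, -6.66121741e-02]), 'qd': array([ 1.07089856e-03, -9.04354137e-04,  1.51178845e-03, -6.53741626e-05,
       -5.05219498e-04, -8.99422103e-04]), 'effort': array([ 6.12470085e-04, -5.31654847e+01, -3.52909219e+01,  7.07937148e-02,
        2.12996680e-02, -5.89791921e-05]), 'eef_pos': array([ 128.50204612, -534.77864183,  173.96404276]), 'eef_rot': array([ 3.14154479e+00, -1.03784928e-05,  2.35826022e-01]), 'wrist_force': array([ 0.41818468, -0.70067746,  0.26753139]), 'moment': array([-0.01300717,  0.05365768,  0.03150227]), 'finger_force': 0.0, 'finger_gap': 94.02165054877267}
```

Run:
```python
import cv2,numpy as np
a=cv2.imread("pics/top0.png")[110:310,130:430]; b=cv2.imread("pics/side0.png")[120:320,160:460]
cv2.imwrite("pics/c0.png",np.vstack([cv2.resize(a,(450,300),interpolation=cv2.INTER_CUBIC),cv2.resize(b,(450,300),interpolation=cv2.INTER_CUBIC)]))
```

```text
(no output)
```

View pics/c0.png

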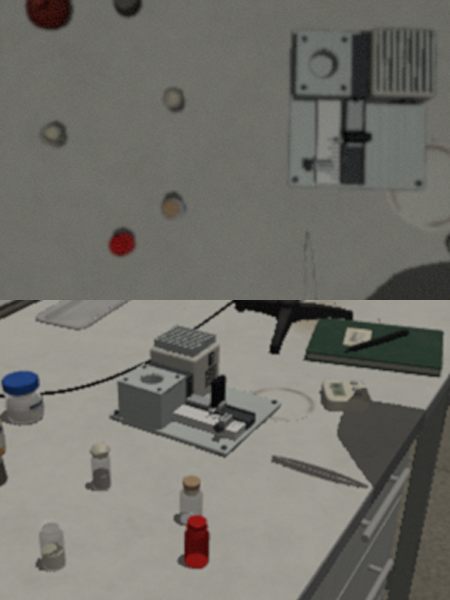

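The picture shows three vials and one look-alike. In the full top picture, in pixels:
- cork vial: tan flat top at (245,247)
- red look-alike: (211,271)
- wool vial: (246,175)
- open vial: (166,199)

The well mouth is near (345,153) and the tab near (367,200). I choose the tan cork at (245,247).

```bash
cat >> h.py <<'E'
def go(target,yaw=None):
    "shift in tool axes (units) from the present pose, twist in units"
    s=read_state(); M=R.from_euler('xyz',s["eef_rot"]).as_matrix()
    d=M.T@(np.array(target)-s["eef_pos"])/50; w=0 if yaw is None else -((yaw-s["eef_rot"][2]+np.pi)%(2*np.pi)-np.pi)/np.pi
    print("shift",d.round(3),"twist",round(w,4)); return d
E
python3 - <<'E'
from h import *
import cell
print(getattr(cell,"grasp_offset",None),[k for k in dir(cell) if k[0]!='_'])
print(np.round(calibration("wrist")["hand_eye"],2),np.round(calibration("wrist")["mtx"]))
go([400,180,270],1.57)
E
```

```text
18.8 ['Unreachable', 'calibration', 'camera', 'grasp_offset', 'read_state', 'regions_of', 'sign_off']
[[   0.     -0.97   -0.24   71.47]
 [   1.      0.      0.     -1.16]
 [  -0.     -0.24    0.97 -210.18]
 [   0.      0.      0.      1.  ]] [[333.   0. 281.]
 [  0. 333. 208.]
 [  0.   0.   1.]]
shift [  8.62  -12.631  -1.921] twist -0.4247
```

```bash
python3 -m jog '[[94,[0,0,-0.6],0],[94,[0.45,-0.66,-0.07],0],[94,[0.45,-0.66,-0.07],0],[94,[0.45,-0.66,-0.07],0],[94,[0.45,-0.66,-0.07],0],[94,[0.45,-0.66,-0.07],0],[94,[0.45,-0.66,-0.07],0],[94,[0.45,-0.66,-0.07],0],[94,[0.45,-0.66,-0.07],0],[94,[0.45,-0.66,-0.07],0],[94,[0.45,-0.66,-0.07],0],[94,[0.45,-0.66,-0.07],0],[94,[0.45,-0.66,-0.07],0],[94,[0.45,-0.66,-0.07],0],[94,[0.45,-0.66,-0.07],0],[94,[0.45,-0.66,-0.07],0],[94,[0.45,-0.66,-0.07],0],[94,[0.45,-0.66,-0.07],0],[94,[0.45,-0.66,-0.07],0],[94,[0.45,-0.66,-0.07],0]]'
python3 -m jog '[[70,[0,0,0],-0.047],[70,[0,0,0],-0.047],[70,[0,0,0],-0.047],[70,[0,0,0],-0.047],[70,[0,0,0],-0.047],[70,[0,0,0],-0.047],[70,[0,0,0],-0.047],[70,[0,0,0],-0.047],[70,[0,0,0],-0.047],[70,[0,0,0],0],[70,[0,0,0],0],[70,[0,0,0],0]]'
python3 - <<'E'
from h import *
K,T=cam("wrist"); im=camera("wrist"); save(im,"pics/w1.png")
for q in("cork_vial","wool_vial","open_vial","well_mouth","pull_tab","index_line","pointer_tip"):
    for r in regions_of("wrist",q)[:3]: print(q,round(r["conf"],2),np.round(r["rect"]),onplane(K,T,r["rect"][:2],50).round())
E
```

```text
clock: 2.9
eef_pos: [397.9, 176.6, 270.7]
eef_rot: [3.142, -0.0, 0.236]
wrist_force: [0.8, -0.5, 0.6]
finger_gap: 94.1
finger_force: 0.0
clock: 4.1
eef_pos: [397.7, 174.8, 270.5]
eef_rot: [3.142, -0.0, 1.561]
wrist_force: [1.0, 0.5, 0.3]
finger_gap: 70.5
finger_force: 0.0
cork_vial 0.71 [308. 116.  23.  19.] [433. 257.  50.]
cork_vial 0.64 [274.  69.  23.  28.] [392. 312.  50.]
wool_vial 0.85 [399. 116.  28.  19.] [547. 256.  50.]
open_vial 0.74 [372.   6.  22.  13.] [506. 378.  50.]
well_mouth 0.74 [306. 114.  20.  20.] [430. 259.  50.]
well_mouth 0.62 [388. 261. 139. 105.] [548.  62.  50.]
pull_tab 0.42 [386. 262.  13.  12.] [544.  60.  50.]
index_line 0.51 [339. 235.  12.  20.] [478. 101.  50.]
pointer_tip 0.49 [388. 264.  11.  14.] [547.  57.  50.]
```

View pics/w1.png

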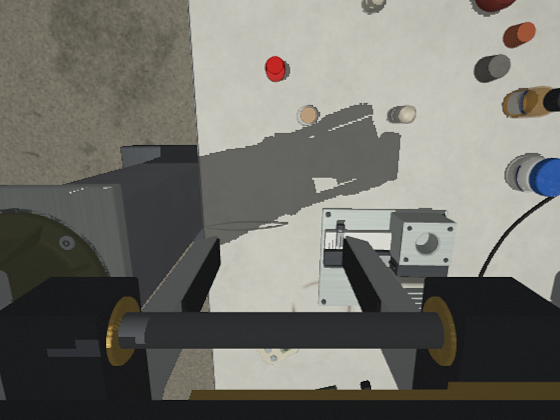

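Run:
```python
from h import *
K,T=cam("wrist"); p=onplane(K,T,(308,114.5),54); print(p)
for uv,z in (((427,241),62),((401,222),62),((445,222),62),((401,265),62),((446,265),62),((327,214),8),((323,301),8)): print(uv,onplane(K,T,uv,z).round(1))
go([p[0],p[1],150])
im=cv2.imread("pics/w1.png"); cv2.imwrite("pics/w1c.png",np.hstack([cv2.resize(im[50:150,250:430],(396,220),interpolation=cv2.INTER_CUBIC),cv2.resize(im[195:310,310:470],(396,220),interpolation=cv2.INTER_CUBIC)]))
```

```text
[432.86140869 258.53536828  54.        ]
(427, 241) [592.9  95.6  62. ]
(401, 222) [556.2 122.1  62. ]
(445, 222) [613.8 121.8  62. ]
(401, 265) [561.2  61.4  62. ]
(446, 265) [622.2  61.1  62. ]
(327, 214) [466.6 118.9   8. ]
(323, 301) [464.4 -22.9   8. ]
shift [1.68  0.693 2.409] twist 0
```

View pics/w1c.png

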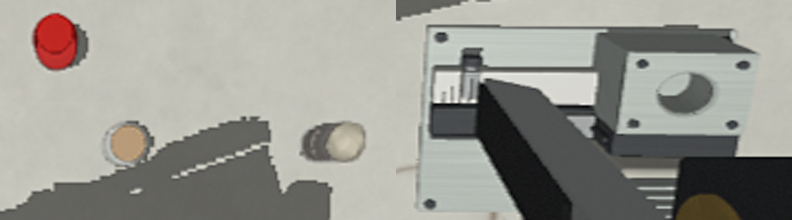

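The crop confirms it: a tan flat cork at wrist pixel (308,114.5), with the red one at (275,68) and the wool vial at (399,116). The well is at about (427,241).

```bash
python3 -m jog '[[70,[0.42,0.175,0.45],0],[70,[0.42,0.175,0.45],0],[70,[0.42,0.175,0.45],0],[70,[0.4,0.175,0.45],0],[70,[0,0,0.6],0],[70,[0,0,0],0],[70,[0,0,0],0]]'
python3 - <<'E'
from h import *
K,T=cam("wrist"); im=camera("wrist"); save(im,"pics/w2.png")
for r in regions_of("wrist","cork_vial")[:3]:
    m=r["pixels"]; hsv=cv2.cvtColor(im,cv2.COLOR_RGB2HSV)
    print(round(r["conf"],2),np.round(r["rect"],1))
    c=r["rect"]; x0,y0=int(c[0]-c[2]/2),int(c[1]-c[3]/2)
    t=(hsv[:,:,1]>70)&(hsv[:,:,0]>5)&(hsv[:,:,0]<25)&m
    if t.sum()>20:
        v,u=np.nonzero(t); uv=((u.min()+u.max())/2,(v.min()+v.max())/2); print("cork",t.sum(),uv,np.ptp(u),np.ptp(v)); p=onplane(K,T,uv,54); print(p); go([p[0],p[1],25])
print(read_state()["eef_pos"])
E
```

```text
clock: 5.2
eef_pos: [433.2, 257.5, 151.2]
eef_rot: [-3.141, 0.0, 1.565]
wrist_force: [-0.0, 0.2, 0.8]
finger_gap: 70.1
finger_force: 0.0
0.87 [278.6 195.9  27.9  31.9]
cork 309 (np.float64(279.5), np.float64(201.0)) 19 20
[433.19229371 259.10359981  54.        ]
shift [ 0.027 -0.019  2.545] twist 0
0.56 [237.3 139.7  30.5  25.2]
[433.84460335 257.60147802 152.23362607]
```

View pics/w2.png

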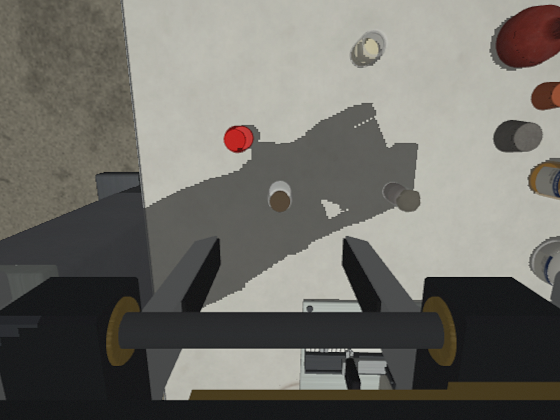

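The cork is at (280,201), centred between the fingers. I descend until the tips are 35 mm above the bench, so they stay above the block when the vial stands in the well.

```bash
python3 -m jog '[[70,[0.02,0,0.5],0],[70,[0,0,0.5],0],[70,[0,0,0.5],0],[70,[0,0,0.5],0],[70,[0,0,0.33],0],[70,[0,0,0],0],[70,[0,0,0],0],[15,[0,0,0],0],[15,[0,0,0],0],[15,[0,0,0],0],[15,[0,0,0],0],[15,[0,0,0],0],[15,[0,0,0],0],[15,[0,0,0],0],[15,[0,0,0],0],[15,[0,0,0],0],[15,[0,0,0],0]]' 12
```

```text
clock: 7.0
eef_pos: [433.2, 258.5, 33.9]
eef_rot: [-3.142, 0.0, 1.565]
wrist_force: [0.4, 0.5, 0.1]
finger_gap: 15.0
finger_force: 0.0
```

Run:
```python
from h import *
a=camera("wrist")[100:400,150:420]; b=camera("side")[150:350,150:400]
print(regions_of("side","cork_vial")[0]["rect"])
save(np.hstack([cv2.resize(a,(360,400)),cv2.resize(b,(440,400),interpolation=cv2.INTER_CUBIC)]),"pics/g1.png")
```

```text
[289.1, 254.8, 16.9, 34.8]
```

View pics/g1.png

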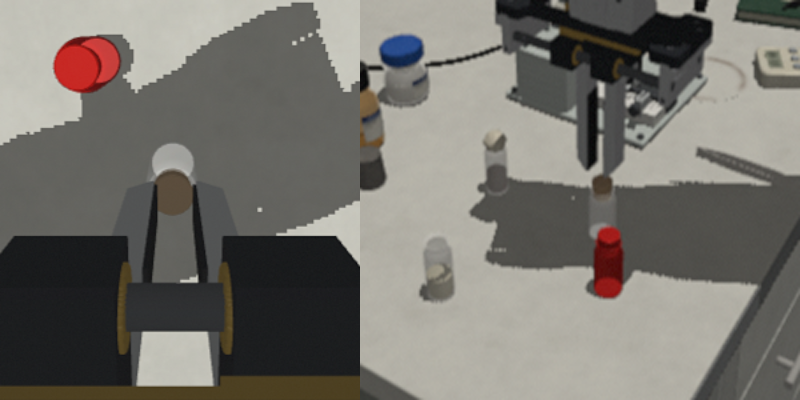

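Run:
```python
from h import *
s=read_state(); p=s["eef_pos"]; print(p)
for n in("side","top","wrist"):
    K,T=cam(n); print(n,"tcp->",proj(K,T,p).round(1),"cork guess->",proj(K,T,[433,259,54]).round(1))
K,T=cam("wrist"); print(onplane(K,T,(279,244),54))
K,T=cam("side"); print(onplane(K,T,(287.5,239),54))
K,T=cam("top"); print(onplane(K,T,(245.5,247.5),54))
```

```text
[433.18960205 258.53247223  33.94000815]
side tcp-> [286.2 250.6] cork guess-> [286.3 240.7]
top tcp-> [243.2 247.6] cork guess-> [241.9 247.7]
wrist tcp-> [279.1 235.9] cork guess-> [278.6 245.9]
[433.24441295 260.22070567  54.        ]
[433.71269489 253.78881561  54.        ]
[433.34007616 252.99856269  54.        ]
```

The fingers shut on nothing. In the side view the tips end at about (286,237), just above the cork (287,241), although the TCP should project to row 250. So the real tips sit about 32 mm behind the stated TCP, which agrees with the tip spacing in the wrist picture. I open and go 30 mm lower.

```bash
python3 -m jog '[[60,[0,0,0],0],[60,[0,0,0],0],[60,[0,0,0],0],[60,[0,0,0],0],[60,[0,0,0],0],[60,[0,0,0],0],[60,[0,0,0.2],0],[60,[0,0,0.2],0],[60,[0,0,0.2],0],[60,[0,0,0],0],[60,[0,0,0],0],[5,[0,0,0],0],[5,[0,0,0],0],[5,[0,0,0],0],[5,[0,0,0],0],[5,[0,0,0],0],[5,[0,0,0],0],[5,[0,0,0],0],[5,[0,0,0],0],[5,[0,0,0],0]]' 12
python3 - <<'E'
from h import *
a=camera("wrist")[100:400,150:420]; b=camera("side")[190:290,220:345]
save(np.hstack([cv2.resize(a,(300,400)),cv2.resize(b,(500,400),interpolation=cv2.INTER_CUBIC)]),"pics/g2.png")
E
```

```text
clock: 9.15
eef_pos: [433.2, 258.5, 4.0]
eef_rot: [3.141, -0.0, 1.565]
wrist_force: [-0.1, -0.0, 1.1]
finger_gap: 24.5
finger_force: 12.0
```

View pics/g2.png

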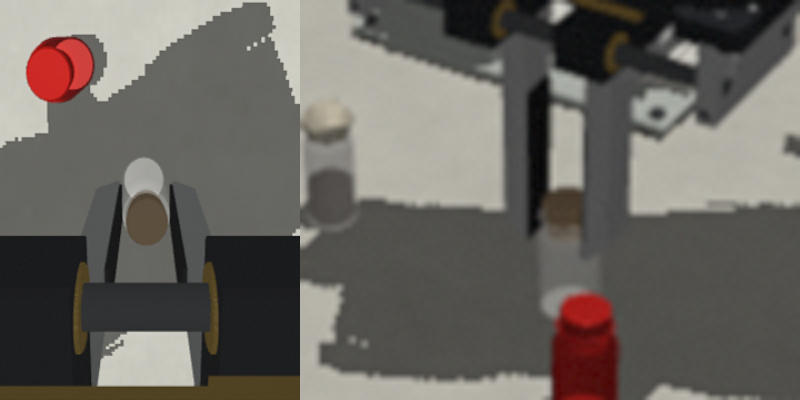

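Run:
```python
from h import *
s=read_state(); K,T=cam("side"); p=s["eef_pos"]
f=lambda q:((proj(K,T,q)-[220,190])*4).round(0)
for t in (22,26,30,34,38):
    print("tip z",t,"near finger bottom corners",[f([p[0]+dx,p[1]+dy,t]) for dx in(-12.5,-24) for dy in(-8,8)],"far",[f([p[0]+dx,p[1]+dy,t]) for dx in(12.5,24) for dy in(-8,8)])
print("vial top/bottom",f([433,260,54]),f([433,260,0]))
W,TW=cam("wrist")
for h in (22,26,30,34): print(h,[(proj(W,TW,[p[0]+dx,p[1]+8,p[2]+h])-[150,100])*[1.111,1.333] for dx in(-12.25,12.25)])
```

```text
tip z 22 near finger bottom corners [array([300., 265.]), array([281., 285.]), array([325., 274.]), array([306., 294.])] far [array([249., 247.]), array([229., 266.]), array([225., 238.]), array([205., 258.])]
tip z 26 near finger bottom corners [array([301., 257.]), array([281., 277.]), array([325., 266.]), array([306., 286.])] far [array([249., 239.]), array([229., 258.]), array([225., 231.]), array([205., 250.])]
tip z 30 near finger bottom corners [array([301., 250.]), array([281., 270.]), array([325., 258.]), array([306., 278.])] far [array([249., 231.]), array([229., 251.]), array([225., 223.]), array([205., 242.])]
tip z 34 near finger bottom corners [array([301., 242.]), array([281., 262.]), array([325., 250.]), array([306., 270.])] far [array([249., 223.]), array([229., 243.]), array([225., 215.]), array([205., 234.])]
tip z 38 near finger bottom corners [array([301., 234.]), array([281., 254.]), array([326., 242.]), array([306., 262.])] far [array([249., 215.]), array([229., 235.]), array([225., 207.]), array([205., 226.])]
vial top/bottom [264. 204.] [263. 310.]
22 [array([120.25722999, 180.22325996]), array([166.02076191, 179.99736792])]
26 [array([119.76081205, 183.16516394]), array([166.43891864, 182.93486997])]
30 [array([119.24414824, 186.22705031]), array([166.87413011, 185.99217958])]
34 [array([118.70597421, 189.41641191]), array([167.32746142, 189.17677895])]
```

The vial is held: gap 24.5 mm at 12 N, tips about 34 mm above its underside. I lift it and carry it above the well.

```bash
python3 -m jog '[[5,[0,0,-0.2],0],[5,[0,0,-0.4],0],[5,[0,0,-0.4],0],[5,[0,0,-0.4],0],[5,[0,0,-0.4],0],[5,[0,0,-0.4],0],[5,[-0.3,0.3,0],0],[5,[-0.4,0.4,0],0],[5,[-0.4,0.4,0],0],[5,[-0.4,0.4,0],0],[5,[-0.4,0.4,0],0],[5,[-0.4,0.4,0],0],[5,[-0.3,0.3,0],0],[5,[0,0,0],0],[5,[0,0,0],0],[5,[0,0,0],0]]'
python3 - <<'E'
from h import *
a=camera("wrist"); save(a,"pics/w3.png"); b=camera("top"); save(b,"pics/t3.png"); print(read_state()["eef_pos"],read_state()["eef_rot"])
save(np.hstack([cv2.resize(a,(800,600))[240:560,240:640],cv2.resize(b[100:260,270:470],(400,320),interpolation=cv2.INTER_CUBIC)]),"pics/w3c.png")
E
```

```text
clock: 10.85
eef_pos: [561.8, 128.4, 114.2]
eef_rot: [-3.141, -0.0, 1.565]
wrist_force: [-0.1, -0.0, -0.9]
finger_gap: 24.6
finger_force: 12.0
[561.93112539 128.4630998  114.23824433] [ 3.14146685e+00 -1.07983601e-04  1.56566505e+00]
```

View pics/w3c.png

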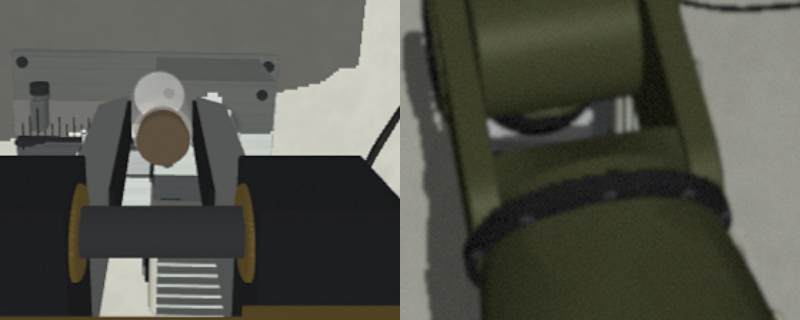

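The vial hangs upright between the fingers, with the cork at wrist pixel (282,264). The arm hides the well from the top camera. I'll fit the block screws and well in the saved w1 picture for the exact well position and yaw.

Run:
```python
from h import *
im=cv2.imread("pics/w1.png"); g=cv2.cvtColor(im,cv2.COLOR_BGR2GRAY)
c=calibration("wrist"); K=np.array(c["mtx"]); T0=np.eye(4)
T0[:3,:3]=R.from_euler('xyz',[np.pi,0,1.561]).as_matrix(); T0[:3,3]=[397.7,174.8,270.5]; T=T0@np.array(c["hand_eye"])
up=cv2.resize(g[200:310,310:470],None,fx=4,fy=4,interpolation=cv2.INTER_CUBIC)
bh=cv2.morphologyEx(up,cv2.MORPH_BLACKHAT,np.ones((31,31),np.uint8))
n,l,st,ce=cv2.connectedComponentsWithStats((bh>45).astype(np.uint8))
for i in range(1,n):
    if 60<st[i,4]<900 and max(st[i,2:4])<40:
        u=ce[i]/4+[309.6,199.6]; z=62 if u[0]>396 else 8
        print(u.round(1),st[i,2:].tolist(),onplane(K,T,u,z).round(1))
np.set_printoptions(linewidth=250)
print(g[228:262:2,408:450:2])
```

```text
[327.8 214.1] [24, 24, 465] [467.6 118.5   8. ]
[409.1 227.9] [22, 21, 350] [567.3 113.5  62. ]
[321.3 229.9] [5, 29, 109] [458.6  94.2   8. ]
[449.8 228.6] [24, 21, 395] [621.1 112.   62. ]
[431.1 234.5] [25, 15, 245] [597.2 104.1  62. ]
[347.9 236.4] [28, 9, 153] [498.7  83.6   8. ]
[345.3 243.2] [23, 32, 490] [495.2  73.    8. ]
[332.1 243.9] [6, 35, 165] [475.4  72.    8. ]
[328.7 245.7] [9, 24, 131] [470.3  69.2   8. ]
[417.3 247. ] [18, 31, 380] [580.6  86.6  62. ]
[339.2 246.5] [9, 14, 64] [486.2  67.8   8. ]
[405.4 259.2] [22, 21, 356] [566.2  69.3  62. ]
[445.3 259.8] [22, 21, 340] [620.1  68.   62. ]
[323.2 301.2] [22, 24, 373] [464.2 -23.5   8. ]
[417.8 300.5] [27, 14, 359] [588.6   7.4  62. ]
[419.6 305.4] [10, 14, 118] [ 5.918e+02 -2.000e-01  6.200e+01]
[348.9 307.5] [7, 15, 81] [505.1 -34.8   8. ]
[[ 67  67 167 191 191 190 189 189 190 189 189 188 188 187 187 188 187 186 186 189  58]
 [121 135 195 192 193 191 191 192 192 192 192 191 191 192 191 191 192 190 190 193  97]
 [188 186 186 187 187 187 186 186 184 177 165 170 181 184 185 186 185 184 185 184 186]
 [190 190 189 19
[... 502 characters left out ...]
82]
 [187 187 188 185 102  84  82  80  82  85  88  89  91  90  89 161 182 186 186 186 185]
 [187 187 186 189 128  80  81  82  82  84  85  88  88  90 130 165 186 186 186 186 186]
 [187 187 188 188 165  96  80  81  80  81  84  84  86 111 164 178 183 182 182 182 183]
 [188 190 189 190 190 158 102  81  79  80  80  88 123 163 181 185 184 183 183 182 182]
 [185 185 186 186 187 188 158 140 136 122 135 123 162 185 186 187 187 187 188 187 188]
 [184 183 183 183 183 184 184 187 178 174 180 186 184 184 184 185 184 184 186 186 185]
 [159 190 188 189 188 188 187 188 186 186 186 185 184 184 185 184 184 186 130  67 173]
 [142 186 186 185 185 183 184 184 184 183 183 184 183 183 182 182 182 187  64  70 138]]
```

Run:
```python
from h import *
K,T=cam("wrist"); s=read_state()
im=cv2.imread("pics/w3.png"); hsv=cv2.cvtColor(im,cv2.COLOR_BGR2HSV)
t=((hsv[:,:,1]>70)&(hsv[:,:,0]>5)&(hsv[:,:,0]<25)); t[:235]=0; t[290:]=0; t[:,:250]=0; t[:,320:]=0
v,u=np.nonzero(t); uv=((u.min()+u.max())/2,(v.min()+v.max())/2); print(uv,np.ptp(u),np.ptp(v))
p=onplane(K,T,uv,s["eef_pos"][2]+50); print("cork",p,p-s["eef_pos"])
g=cv2.cvtColor(im,cv2.COLOR_BGR2GRAY)
bh=cv2.morphologyEx(cv2.resize(g,None,fx=4,fy=4,interpolation=cv2.INTER_CUBIC),cv2.MORPH_BLACKHAT,np.ones((45,45),np.uint8))
n,l,st,ce=cv2.connectedComponentsWithStats((bh>25).astype(np.uint8))
for i in range(1,n):
    c=ce[i]/4
    if 100<st[i,4]<2500 and max(st[i,2:4])<60 and 170<c[0]<365 and 195<c[1]<245: print(c.round(1),st[i,2:].tolist(),onplane(K,T,c,62).round(1),onplane(K,T,c,8).round(1))
# top view, initial
im=cv2.imread("pics/top0.png"); K,T=cam("top"); g=cv2.cvtColor(im,cv2.COLOR_BGR2GRAY)
print(onplane(K,T,(345.3,152.7),62))
d=go([593.5-(p-s["eef_pos"])[0],90.8-(p-s["eef_pos"])[1],s["eef_pos"][2]],np.pi/2-.025)
```

```text
(np.float64(282.0), np.float64(264.0)) 36 38
cork [563.6746426  130.18804204 164.23824433] [ 1.74351722  1.72494224 50.        ]
[183.3 211.4] [36, 34, 911] [483.7 131.9  62. ] [467.4 117.9   8. ]
[356.4 214.3] [32, 32, 685] [624.9 129.   62. ] [637.6 114.4   8. ]
[195.4 230. ] [58, 42, 2130] [492.5 116.   62. ] [478.   98.7   8. ]
[351.3 234.6] [33, 32, 801] [621.5 111.6  62. ] [633.5  93.4   8. ]
[590.16245195  89.13420708  62.        ]
shift [-0.785  0.601 -0.   ] twist 0.0063
```

```bash
python3 -m jog '[[5,[-0.2,0.15,0],0],[5,[-0.4,0.3,0],0],[5,[-0.185,0.15,0],0],[5,[0,0,0],0],[5,[0,0,0.4],0],[5,[0,0,0.3],0],[5,[0,0,0],0],[5,[0,0,0],0]]'
python3 - <<'E'
from h import *
K,T=cam("wrist"); s=read_state(); a=camera("wrist"); save(a,"pics/w4.png"); b=camera("side")
print(proj(K,T,[621.3,111.8,62]))
save(np.hstack([cv2.resize(a[130:330,180:400],(440,400),interpolation=cv2.INTER_CUBIC),cv2.resize(b[110:230,240:348],(360,400),interpolation=cv2.INTER_CUBIC)]),"pics/w4c.png")
E
```

```text
clock: 11.75
eef_pos: [592.0, 88.6, 79.0]
eef_rot: [-3.141, -0.0, 1.565]
wrist_force: [-1.2, -0.0, -0.1]
finger_gap: 24.1
finger_force: 12.0
[321.06632109 196.32053407]
```

View pics/w4c.png

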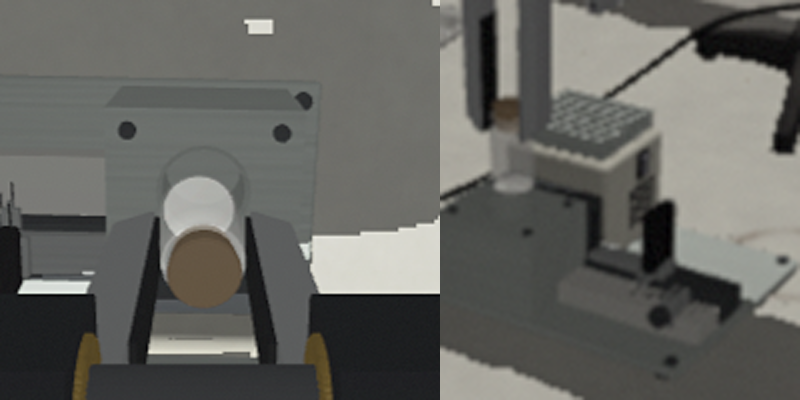

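Vial base at crop (199,208), about centred over the well rim (203,~190); the screws at (127,130) and (282,133) fit the estimate. I lower it slowly.

```bash
python3 -m jog '[[5,[0,0,0.1],0],[5,[0,0,0.1],0],[5,[0,0,0.1],0],[5,[0,0,0.1],0],[5,[0,0,0],0]]'; python3 -m jog '[[5,[0,0,0.1],0],[5,[0,0,0.1],0],[5,[0,0,0.1],0],[5,[0,0,0],0]]'
```

```text
clock: 12.35
eef_pos: [591.8, 88.3, 58.0]
eef_rot: [-3.14, 0.0, 1.565]
wrist_force: [0.5, 0.1, -0.6]
finger_gap: 24.0
finger_force: 12.0
clock: 12.75
eef_pos: [591.8, 88.3, 43.1]
eef_rot: [-3.141, 0.0, 1.565]
wrist_force: [0.5, 0.5, -1.2]
finger_gap: 24.5
finger_force: 12.0
```

```bash
python3 -m jog '[[5,[0,0,0.06],0],[5,[0,0,0.06],0],[5,[0,0,0],0]]'; python3 -m jog '[[5,[0,0,0.03],0],[5,[0,0,0.02],0],[5,[0,0,0],0]]'
```

```text
clock: 13.05
eef_pos: [592.0, 88.3, 37.6]
eef_rot: [-3.141, -0.0, 1.565]
wrist_force: [0.4, 0.6, -0.4]
finger_gap: 24.0
finger_force: 12.0
clock: 13.35
eef_pos: [592.2, 88.3, 35.4]
eef_rot: [3.141, -0.0, 1.565]
wrist_force: [1.0, 0.8, -1.6]
finger_gap: 24.3
finger_force: 12.0
```

```bash
python3 -m jog '[[5,[0,0,0.02],0],[5,[0,0,0],0]]';python3 -m jog '[[5,[0,0,0.02],0],[5,[0,0,0],0]]'
```

```text
clock: 13.55
eef_pos: [592.2, 88.3, 34.4]
eef_rot: [3.142, -0.0, 1.565]
wrist_force: [0.4, 1.2, -1.0]
finger_gap: 23.9
finger_force: 12.0
clock: 13.75
eef_pos: [592.4, 88.4, 34.0]
eef_rot: [3.141, -0.0, 1.565]
wrist_force: [-1.5, 0.4, 4.2]
finger_gap: 24.0
finger_force: 12.0
```

Contact at about 4 N, exactly at the expected height. I release and rise.

```bash
python3 -m jog '[[28,[0,0,0],0],[34,[0,0,0],0],[50,[0,0,0],0],[50,[0,0,0],0],[50,[0,0,0],0],[50,[0,0,-0.1],0],[50,[0,0,-0.4],0],[50,[0,0,-0.6],0],[50,[0,0,-0.6],0],[50,[0,0,-0.3],0.006],[50,[0,0,0],0]]'
python3 - <<'E'
from h import *
K,T=cam("wrist"); s=read_state(); a=camera("wrist"); save(a,"pics/w5.png"); b=camera("side"); save(b,"pics/s5.png")
for q in("cork_vial","pull_tab","index_line","pointer_tip"):
  for n in("wrist","side"):
    for r in regions_of(n,q)[:2]: print(q,n,round(r["conf"],2),np.round(r["rect"],1))
print(s["eef_pos"],s["eef_rot"]); 
o=np.array([593.5,90.8]); M=np.array([[np.cos(-.025),np.sin(.025)],[np.sin(-.025),np.cos(.025)]])
for nm,l,z in(("tabtop",(-80,-40),67),("tabfoot",(-80,-40),27),("well",(0,0),84)): 
    w=o+M@np.array(l); print(nm,w,proj(K,T,[*w,z]),proj(*cam("side"),[*w,z]))
save(np.hstack([a[110:400,160:420],cv2.resize(b[130:230,240:366],(504,400),interpolation=cv2.INTER_CUBIC)[:290]]),"pics/w5c.png")
E
```

```text
clock: 14.85
eef_pos: [593.2, 88.4, 136.1]
eef_rot: [3.137, -0.0, 1.546]
wrist_force: [-0.2, -0.4, -0.6]
finger_gap: 49.8
finger_force: 0.0
cork_vial wrist 0.6 [276.3 207.7  31.4  36.7]
cork_vial side 0.95 [292.2 283.2  14.4  36.4]
cork_vial side 0.65 [262.2 169.9   8.4  16.4]
pull_tab wrist 0.66 [215.4 241.9  52.7  51.2]
pull_tab side 0.54 [297.2 181.8  29.   25.7]
index_line wrist 0.86 [166.1 199.2  15.1  34.3]
index_line wrist 0.67 [228.1  15.8  37.5  31.7]
index_line side 0.52 [306.  202.8  13.    8.8]
index_line side 0.22 [290.8 180.  111.2  87. ]
pointer_tip wrist 0.59 [212.5 240.5  57.2  48.2]
pointer_tip side 0.59 [297.6 184.8  23.2  21.3]
[593.21084694  88.41233835 136.10940479] [ 3.13732119e+00 -4.96375788e-04  1.54552735e+00]
tabtop [512.52510286  52.81229102] [189.70540516 250.92364992] [304.59089642 172.45431759]
tabfoot [512.52510286  52.81229102] [200.03966618 236.36789738] [304.10547411 190.14548079]
well [593.5  90.8] [279.40707691 212.46868127] [259.63044867 162.71021449]
```

View pics/w5c.png

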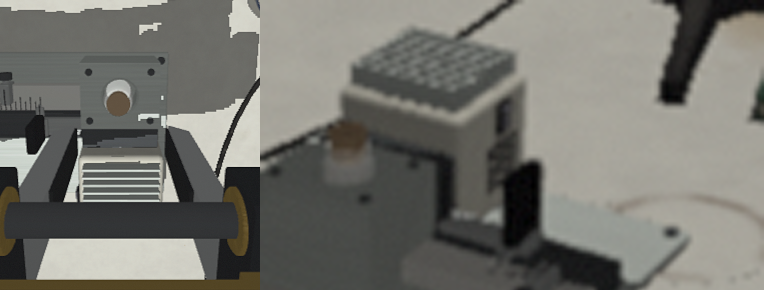

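The vial stands in the well, with the cork at wrist pixel (278,206). The black tab is at (196,243) in the wrist view and (305,180) in the side view, both as predicted.

Run:
```python
from h import *
K,T=cam("wrist"); print(onplane(K,T,(166.1,199.2),35)); go([511.5,52,80],np.pi/2-.025)
```

```text
[484.53111441  94.02300764  35.        ]
shift [-0.766 -1.592  1.062] twist 0.0
```

```bash
python3 -m jog '[[46,[-0.2,-0.4,0],0],[46,[-0.2,-0.4,0],0],[46,[-0.2,-0.4,0],0],[46,[-0.166,-0.39,0],0],[46,[0,0,0.4],0],[46,[0,0,0.4],0],[46,[0,0,0.3],0],[46,[0,0,0],0],[46,[0,0,0],0]]'
python3 - <<'E'
from h import *
K,T=cam("wrist"); a=camera("wrist"); save(a,"pics/w6.png"); s=read_state(); print(s["eef_pos"],s["eef_rot"]); np.save("T6.npy",T)
for q in("index_line","pull_tab","pointer_tip"):
    for r in regions_of("wrist",q)[:2]: print(q,round(r["conf"],2),np.round(r["rect"],1))
for n,l,z in(("tabtop",(-80,-40),67),("pointer",(-80,-15),26)):
    c,q=np.cos(-.025),np.sin(-.025); w=[593.5+c*l[0]-q*l[1],90.8+q*l[0]+c*l[1]]; print(n,w,proj(K,T,[*w,z]))
save(cv2.resize(a[130:300,180:400],(776,600),interpolation=cv2.INTER_CUBIC),"pics/w6c.png")
E
```

```text
clock: 16.25
eef_pos: [511.9, 52.0, 78.8]
eef_rot: [3.142, -0.0, 1.546]
wrist_force: [0.1, 0.2, 0.7]
finger_gap: 45.7
finger_force: 0.0
[512.14551525  52.03360096  79.25692034] [ 3.14067257e+00 -5.63573630e-05  1.54586746e+00]
index_line 0.73 [238.9 167.9  14.7  41.6]
pull_tab 0.9 [302.7 217.6  71.4  58.2]
pointer_tip 0.57 [305.3 218.1  64.4  61.4]
tabtop [np.float64(512.5251028613553), np.float64(52.81229102214888)] [280.07748085 229.33551807]
pointer [np.float64(513.1500377592231), np.float64(77.80447892904144)] [280.20104783 183.88247166]
```

View pics/w6c.png

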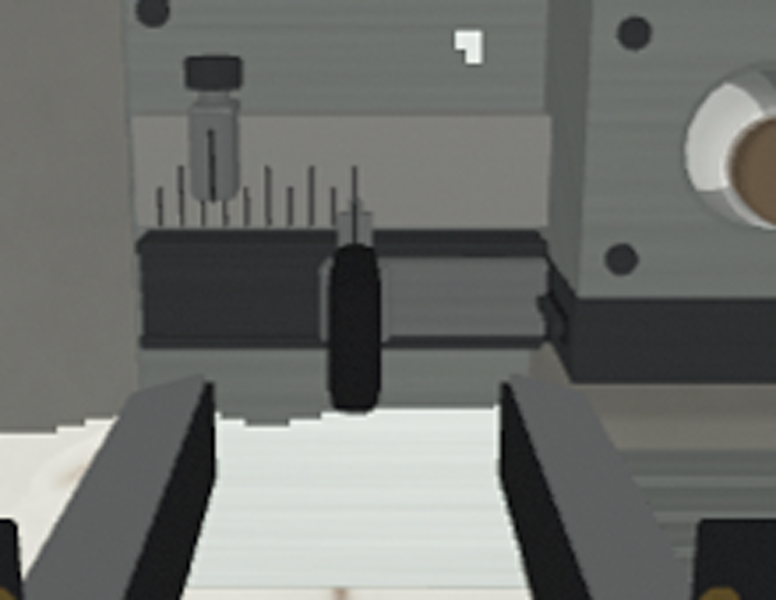

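The index line is at crop (211,165), full-picture (239.8,176.8). The pointer line is at crop (354,215), full-picture (280.4,190.9). The tab is centred between the open fingers, and the tips are well clear of the clamp.

Run:
```python
from h import *
K=cam("wrist")[0]; T=np.load("T6.npy"); ex=np.array([np.cos(.025),-np.sin(.025),0])
f=lambda c,r,z:onplane(K,T,(180+c/3.527,130+r/3.529),z)
i=f(211,165,35); p=f(354,215,26); print(i,p,"pull",-(i-p)@ex)
t=[f(c,205,24)@ex for c in(160,181,203,225,247,268,290,311,333,354)]; print(np.diff(t))
print([f(211,r,35)@ex for r in(130,200)])
go([512.15,52,12])
```

```text
[482.31234514  85.63216157  35.        ] [513.15028083  72.07155602  26.        ] pull 31.16727916467409
[4.81235551 5.04164901 5.04178584 5.04192268 4.81287203 5.04219014
 4.81312734 5.04245763 4.81338268]
[np.float64(480.2341361169559), np.float64(479.8048283332353)]
shift [-1.000e-03 -1.000e-03  1.345e+00] twist 0
```

```bash
python3 -m jog '[[46,[0,0,0.3],0],[46,[0,0,0.4],0],[46,[0,0,0.4],0],[46,[0,0,0.2],0],[46,[0,0,0.04],0],[46,[0,0,0],0],[5,[0,0,0],0],[5,[0,0,0],0],[5,[0,0,0],0],[5,[0,0,0],0],[5,[0,0,0],0],[5,[0,0,0],0],[5,[0,0,0],0],[5,[0,0,0],0],[5,[0,0,0],0]]' 25
python3 - <<'E'
from h import *
print(read_state()["eef_pos"]); go([read_state()["eef_pos"][0]-31.3*np.cos(.025),read_state()["eef_pos"][1]+31.3*np.sin(.025),read_state()["eef_pos"][2]])
E
```

```text
clock: 17.95
eef_pos: [511.4, 52.0, 11.6]
eef_rot: [-3.141, -0.0, 1.546]
wrist_force: [-5.8, -0.4, 4.9]
finger_gap: 9.7
finger_force: 25.0
[511.38366232  52.0215655   11.57372678]
shift [ 0.    -0.626  0.   ] twist 0
```

```bash
python3 -m jog '[[5,[0,-0.08,0],0],[5,[0,-0.1,0],0],[5,[0,-0.1,0],0],[5,[0,-0.1,0],0],[5,[0,-0.1,0],0],[5,[0,-0.08,0],0],[5,[0,-0.06,0],0],[5,[0,0,0],0],[5,[0,0,0],0],[5,[0,0,0],0]]'
python3 - <<'E'
from h import *
K,T=cam("wrist"); a=camera("wrist"); save(a,"pics/w7.png"); np.save("T7.npy",T); s=read_state(); print(s["eef_pos"],s["wrist_force"],s["finger_gap"])
ex=np.array([np.cos(.025),-np.sin(.025),0])
for q in("index_line","pull_tab","cork_vial"):
    for r in regions_of("wrist",q)[:1]: print(q,round(r["conf"],2),np.round(r["rect"],1))
# dark line columns: clamp's line at z35, pointer's line at z26 (expected rows from the last view)
g=cv2.cvtColor(a,cv2.COLOR_RGB2GRAY); np.set_printoptions(linewidth=250)
i=np.array([482.3,85.6,35]); pt=np.array([513.15,72.07,26])-31*ex
print(proj(K,T,i),proj(K,T,pt)); u,v=proj(K,T,i).astype(int); print(u-18); print(g[v-24:v+46:3,u-18:u+19])
E
```

```text
clock: 18.95
eef_pos: [481.8, 52.8, 11.6]
eef_rot: [3.139, -0.0, 1.546]
wrist_force: [7.5, 0.1, -5.4]
finger_gap: 9.9
finger_force: 25.0
[481.83387407  52.78334391  11.60881122] [ 8.07432451  0.6288775  -5.57783323] 9.938306320444031
index_line 0.95 [276.2 180.6  23.5  54.4]
pull_tab 0.97 [341.4 250.2 145.3  84.7]
cork_vial 0.89 [513.1 194.6  87.   63.3]
[278.4905135  194.72296152] [278.82664143 212.25999654]
260
[[124 124 123 124 124 126 125 125 124 125 103  90  92  96  99 100 101 103 104 103 101 100 100  96  89  89 101 119 125 124 125 124 123 124 124 124 124]
 [119 117 117 118 117 117 118 119 119 106 107 116 118 119 117 115 115 116 116 117 116 117 119 120 120 117 102 111 119 117 118 117 118 118 118 118 117]
 [137 136 138 138 138 137 138 138 139 123 105 105 109 110 109 109 109 108 108 108 108 108 106 107 104 102  94 126 138 137 136 137 137 137 136 137 137]
 [138 137 138 137 136 137 137 138 140 123 106 106 108 110 109 109 108 106 106 108 110 107 106 105 105 101 100 129 139 138 137 137 137 137 137 137 137]
 [137 137 136 137 138 137 138 137 139 122 105 105 108 108 108 109 110  75  29  
[... 2241 characters left out ...]
44  25  25  27  26  25  27  24  26  26  26  26  27  25  25  22  74  87  88  88  87  89  86  88]
 [ 52  52  52  50  52  51  53  50  76  92  95  95  72  38  27  26  26  27  26  27  26  27  27  27  26  25  25  27  23  52  87  96  94  96 102 105 105]
 [ 52  53  53  54  54  53  52  56  92 104 107  80  49  33  25  24  26  26  28  27  26  27  27  27  28  26  25  26  24  38  72 102 109 105 106 106 105]
 [ 50  48  53  56  61  79  84  98 105 105 108  74  30  24  27  28  27  26  27  25  23  28  25  27  26  25  26  27  27  22  36  97 108 103 104 103 106]
 [106 104 104 105 104 104 103 103 105  91  53  24  25  26  27  26  27  27  27  26  26  28  24  26  26  27  27  27  26  26  27  25  53  95 104 104 104]]
```

```bash
python3 -m jog '[[5,[0,-0.034,0],0],[5,[0,0,0],0],[5,[0,0,0],0],[5,[0,0,0],0],[5,[0,0,0],0]]'
python3 - <<'E'
from h import *
K,T=cam("wrist"); a=camera("wrist"); g=cv2.cvtColor(a,cv2.COLOR_RGB2GRAY); v,u=194,260
np.set_printoptions(linewidth=250); print(g[[190,200],260:300]); print(g[[213,216,220],260:300]); s=read_state(); print(s["eef_pos"],s["finger_force"],abs(s["qd"]).max())
r=[r["rect"] for r in regions_of("wrist","cork_vial")[:1]]; print(r)
b=camera("side"); print([ (round(r["conf"],2),np.round(r["rect"])) for r in regions_of("side","cork_vial")])
E
```

```text
clock: 19.65
eef_pos: [480.2, 52.8, 11.6]
eef_rot: [3.139, -0.0, 1.546]
wrist_force: [8.6, -0.0, -4.9]
finger_gap: 9.7
finger_force: 25.0
[[137 137 137 136 137 137 137 137 137 137 138 139 116 101 104 108 107 108 107 111  76  29  93 111 107 106 106 104  99  97 127 138 137 136 137 137 137 136 137 137]
 [137 136 136 135 137 141  86  62 124 138 137 137 122 104 103 107 107 107 107 110  75  30  92 110 106 105 103 102  99 107 131 135 135 137 136 136 137 139 105  58]]
[[124 138 136 137 137 141  92  69 124 138 137 136 137 138 121 108 107 107 108 111  70  37  96 110 108 108 109 110 131 140  91  69 124 138 137 137 136 140  93  45]
 [ 41  40  39  39  41  43  41  42  42  39  40  40  39  39  74 102 107 106 108 112  71  38  96 110 107 107 111  84  48  39  42  43  41  40  39  40  40  42  42  43]
 [ 48  47  48  48  48  47  47  48  47  48  47  48  48  45  78 104 109 106 107 112  70  36  96 111 108 107 110  86  54  47  47  49  47  49  48  47  48  48  48  48]]
[480.18478597  52.8237415   11.61031676] 25.003520250320435 0.0017871588473304194
[[516.2, 193.5, 82.8, 59.0]]
[(0.72, array([291., 283.,  17.,  39.])), (0.59, array([264., 170.,  12.,  18.]))]
```

The index line and the pointer line now share the same column (281), the shutter stands still, and the vial is in place.

```bash
python3 -c "
from cell import *
print(sign_off())"
```

```text
the job is handed in; nothing more can be done
None
```

The job is handed in (no verdict came back): the cork vial stands in the well, let go, and the gripper holds the shutter still with its pointer on the index line, in the same pixel column of the wrist picture.

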